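# Fit the spacer and clamp collar on the inclined mixer spindle

### The arm

A 6-joint arm with a two-finger parallel gripper is mounted at the origin on the work surface. World frame = base frame: x ahead of the robot, y to its left, z up, the work surface at z = 0. Lengths are in mm, angles in rad, forces in N, time in s.
With the tool pointing down it reaches from about 425 to 925 mm from the base axis. Payload 12.5 kg.
Tool frame: the origin (TCP) lies at the centre of the arm's flange, where the gripper is bolted on; the fingertips stand 173 mm ahead of it and the grasp point (between the pads) lies 155 mm ahead of it; z points along the fingers, y is the direction in which the jaws open and shut (so a half turn about z gives the same grasp; the last joint's range is limited). The gripper opens to 85 mm and grips with 20 to 120 N. Pads are 22 mm wide; open, the fingers measure 114 mm over their backs; the gripper's body (76 mm by 85 mm) begins 54 mm behind the grasp point. The pads swing forward as they close: fully open they stand 13 mm farther back than shut.
Start: joints at [1.243, 0.491, 1.559, -0, 1.092, -0.106], TCP at [137.467, 609.695, 404.727] pointing down, gripper open.
Joint ranges: [-3.1, 3.1], [-0.84, 2.19], [0.05, 2.79], [-1.13, 4.28], [0.06, 2.93], [-2.69, 2.69]. Speed limits (rad/s): [2.22, 2.22, 2.79, 3.14, 3.14, 3.14].

### API

Orientations are given as a unit quaternion [x, y, z, w].
In Python, from workcell import manip gives the robot as it stands.
- The arm moves only by the shell command python3 -m pendant 'ROWS'. ROWS is JSON, a list that holds one entry, the list of rows, each a list of 7 numbers: the turn, a rotation vector about the world's x, y, z in rad, then the shift along the world's x, y, z in mm, then the finger opening in mm, from 0 to 85.4. A call has 1 to 12 rows; each row shifts and turns the pose as measured when the row begins; what a row does not reach is not made up. A row lasts 1/12 s, in which the tool goes at most 41.7 mm and 7.16 degrees, less where a joint would pass 70% of its speed; a pose out of reach is approached as far as the arm can. A call with a gripper value outside its range is refused whole. The fingers move at their own pace and stop on an object; the grip force is fixed at half the most. Time passes only in rows, so rows that do not move let the fingers close. It gives the time, the measured TCP pose, the force and the opening at its end, in the units of the state.
- manip.state(): the state, without advancing time (a new reading comes with each control period).
- manip.snapshot(name): name is "scene" or "side" or "wrist"; returns a dict with "image" (384x512x3 uint8, red, green, blue), "z_map" (384x512 float32, mm along the optical axis (not along the pixel's ray), 0 where there is no reading), "mtx" (3x3 intrinsics, pixels), "R" (3x3) and "t" (3): a world point X has camera coordinates R X + t; the wrist camera has in their place "T_tool_cam" (4x4, takes a point from camera to tool coordinates, whose origin is the TCP and whose axes are the flange's). Camera axes: x right, y down, z forward; pixel columns grow to the right and rows downward; lengths in mm; the calibration is good to about 2 mm. A picture is of the moment at which its call begins: read the wrist's pose just before it.
- manip.sign_off(): hands the job in, once; it reports no verdict.
The state is a dict: "time_s": time; "q": joint angles; "dq": joint speeds; "tau": joint torques, N m; "position": TCP position; "orientation": TCP orientation; "ft_force": force on the tool from outside, world axes, zero at the start; "moment": the same for the moment, N m; "opening": opening from 0.0 (shut) to 1.0 (fully open).
Only numpy, scipy, OpenCV 4.12 (cv2) and the standard library are available. Lean on these libraries where they do the work, as an engineer would, in place of code of your own. Each camera call takes 0.05 s, during which the arm holds its last target. There are 200 camera calls.

### The job

Get the inclined rotary mixer ready: thread the white spacer down its leaning spindle until it is fully home on the seat, then thread the blue clamp collar down after it until it sits flush on the spacer. Guide each ring down rather than letting it drop, let go of both, and leave the yellow ring and everything else on the bench where it stands.

Things in the scene. Friction and masses are not known exactly. Their poses are not given: they have to be found in the camera images.
- mixer: White wedge-shaped inclined rotary mixer, fixed to the bench, 153 mm deep, 150 mm wide, 131 mm high at its far edge; its blue face slopes 28 deg, facing up and towards the robot, with the spindle on it. Origin on the bench under its middle; own x points to its tall back, z up.
- spindle: Fixed stepped steel spindle leaning 28 deg from vertical, square to the mixer's face. Origin: centre of the seat, the top of an aluminium boss 36 mm across, 16 mm off the face. z points out along the spindle, y is level. Out from the seat: root 24 mm across up to 16 mm, taper to a neck 16 mm across at 21 mm, neck up to 52 mm, cone to 6 mm across at the tip, 60 mm.
- spacer_center (a point): White spacer ring, 50 mm outside, 27 mm bore, 24 mm tall, about 75 g, lying flat on the bench; its centre, half-way up (12 mm from either end); z along its bore; both ends alike. Its bore passes the 24 mm root. Home: its end on the seat, centre 12 mm out along the spindle from the seat.
- collar_center (a point): Blue clamp collar, 44 mm outside, 19 mm bore, 22 mm tall, about 75 g, lying flat on the bench; its centre, half-way up (11 mm from either end); z along its bore; both ends alike. Its bore passes the 16 mm neck only; put on first it would block the spacer. Home: on the spacer's outer end, centre 35 mm out along the spindle from the seat.
- tight_ring_center (a point): Yellow ring, 47 mm outside, 11 mm bore, 20 mm tall, lying flat; its centre. Too tight for the spindle; not wanted.
- amber_bottle: Amber glass bottle with white cap, 54 mm across, 120 mm tall; origin under its centre. Bystander.
- beaker: Glass beaker, 68 mm across at the rim, 85 mm tall; origin under its centre. Bystander.
- jar: Small glass jar with black lid, 40 mm across, 50 mm tall; origin under its centre. Bystander.
- stopper: Red-brown rubber stopper, 28 mm across, 26 mm tall; origin under its centre. Bystander.
- wash_bottle: White wash bottle with red cap and bent spout, 66 mm across, 170 mm tall; origin under its centre. Bystander.
- brush: Flat brush with blue handle lying on the bench, 190 mm long, 42 mm wide; origin under its middle, x towards the bristles. Bystander.
There are look-alikes about, which are no part of the job. What is shaped like the part that bears collar_center but black is not meant.

How it is judged (in metres and radians):
On the way, in this order (a step that is already met when the one before it is completed fails the run):
1. the white spacer is home on the seat and let go, the collar not yet on (z of spacer_center in the frame of spindle between 0.0085 and 0.0155 m and x of spacer_center in the frame of spindle between -0.004 and 0.004 m and y of spacer_center in the frame of spindle between -0.004 and 0.004 m and angle between the z axis of spacer_center and the z axis of spindle, either way round below 0.12 rad and contact force between the fingers and spacer below 0.05 N and linear speed of spacer below 0.02 m/s and not (z of collar_center in the frame of spindle between 0.0315 and 0.0385 m and x of collar_center in the frame of spindle between -0.004 and 0.004 m and y of collar_center in the frame of spindle between -0.004 and 0.004 m and angle between the z axis of collar_center and the z axis of spindle, either way round below 0.12 rad)), for 0.2 s.
2. the blue collar is home on the spacer and let go (z of spacer_center in the frame of spindle between 0.0085 and 0.0155 m and x of spacer_center in the frame of spindle between -0.004 and 0.004 m and y of spacer_center in the frame of spindle between -0.004 and 0.004 m and angle between the z axis of each of spacer_center, collar_center and the z axis of spindle, either way round below 0.12 rad and z of collar_center in the frame of spindle between 0.0315 and 0.0385 m and x of collar_center in the frame of spindle between -0.004 and 0.004 m and y of collar_center in the frame of spindle between -0.004 and 0.004 m and contact force between the fingers and collar below 0.05 N and linear speed of collar below 0.02 m/s), for 0.2 s.
At the end, for the whole second after the job is handed in: The spacer is on the spindle with its centre within 3.5 mm of 12 mm out from the seat, the collar with its centre within 3.5 mm of 35 mm, both within 4 mm of the spindle's axis sideways and within 0.12 rad of it in direction, both at rest and released (all of step 2 and contact force between the fingers and spacer below 0.05 N and linear speed of spacer below 0.02 m/s); the robot touches nothing.
It fails at once if the yellow ring or another bystander is shifted more than 25 mm (distance of any of tight_ring_center, amber_bottle, beaker, jar, stopper, wash_bottle, brush from where it was at the start of the episode above 0.025 m).
It fails at once if a bottle, the beaker or the jar is tipped over (angle between any of amber_bottle, beaker, jar, wash_bottle's own z axis and vertical above 0.5 rad).
It fails at once if a ring is let fall down the spindle (faster than 0.32 m/s near the spindle while the fingers do not touch it) ((distance between spacer_center and spindle below 0.085 m and contact force between the fingers and spacer below 0.05 N and linear speed of spacer above 0.32 m/s) or (distance between collar_center and spindle below 0.085 m and contact force between the fingers and collar below 0.05 N and linear speed of collar above 0.32 m/s)).
It also fails if it takes over 61 s, if anything falls off the work surface, if the arm or the gripper's body presses on something with over 40 N, if the wrist force passes 120 N, or if a joint passes its speed limit or range.

## Working session

There is one attempt and no reset: what is moved stays moved. The work goes in short steps, Python scripts to look and compute and a shell command to move; the robot and the scene stay as the last step left them, time stands still between calls to the robot, and variables do not carry over. Pictures are saved under pics/ and viewed, about 8 in all and at most 12, crops included, and the job is handed in when it is done.

```bash
mkdir -p pics
cat > h.py <<'E'
import numpy as np,cv2
from workcell import manip
from scipy.spatial.transform import Rotation as Ro
def snap(n):
    s=manip.state(); d=manip.snapshot(n)
    if 'T_tool_cam' in d:
        T=np.eye(4);T[:3,:3]=Ro.from_quat(s['orientation']).as_matrix();T[:3,3]=s['position']
        M=np.linalg.inv(T@np.array(d['T_tool_cam'])); d['R'],d['t']=M[:3,:3],M[:3,3]
    z=d['z_map'].astype(float);v,u=np.mgrid[:384,:512]
    P=np.stack([u,v,np.ones_like(u)],-1)@np.linalg.inv(d['mtx']).T*z[...,None]
    d['W']=(P-d['t'])@d['R']; d['W'][z==0]=np.nan
    return d
def save(d,f,crop=None,k=1.5):
    im=d['image']
    if crop: im=im[crop[1]:crop[3],crop[0]:crop[2]]
    cv2.imwrite(f,cv2.resize(im,None,fx=k,fy=k,interpolation=cv2.INTER_CUBIC)[...,::-1])
def proj(d,X):
    p=(np.array(X)@d['R'].T+d['t'])@d['mtx'].T; return p[...,:2]/p[...,2:]
E
python3 - <<'E'
from h import *
import pickle
print(manip.state())
D={n:snap(n) for n in('scene','side')}
pickle.dump(D,open('d.pkl','wb'))
save(D['scene'],'pics/s1.png');save(D['side'],'pics/s2.png')
E
```

```text
{'time_s': 0.0, 'q': array([ 1.24340229e+00,  4.91560434e-01,  1.55950607e+00, -1.36376986e-05,
        1.09169848e+00, -1.05599156e-01]), 'dq': array([-1.81538665e-03,  1.61468720e-04, -4.47935893e-04,  5.37924829e-05,
       -1.73146002e-04,  9.18381351e-04]), 'tau': array([-4.75734865e-03, -6.18432999e+01, -2.61580199e+01, -2.59149947e-04,
        4.17459814e-03, -2.03644794e-05]), 'position': array([137.45008043, 609.64711721, 404.10758073]), 'orientation': array([ 1.10667125e-01,  9.93857356e-01, -5.73782911e-04, -1.20006063e-04]), 'ft_force': array([-0.5107074 ,  0.46946109,  0.43271401]), 'moment': array([-0.01963844,  0.02160881, -0.02439838]), 'opening': 0.9985541003644958}
```

View pics/s1.png

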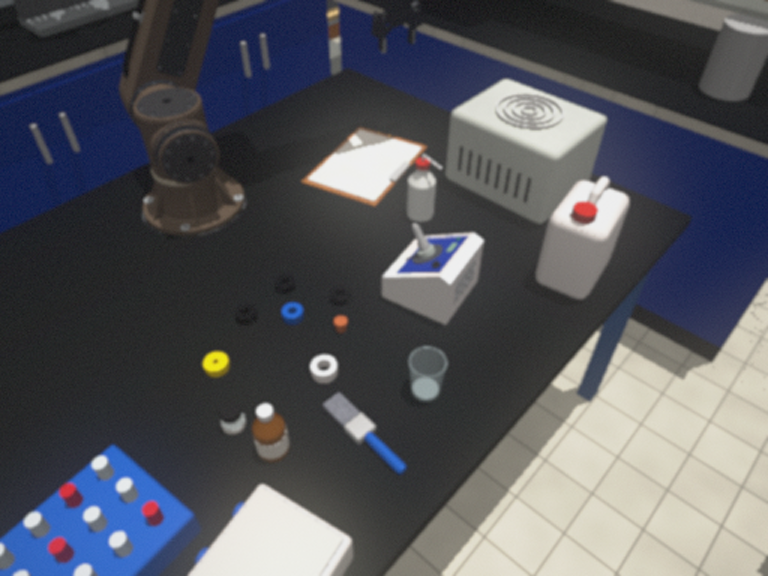

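View pics/s2.png

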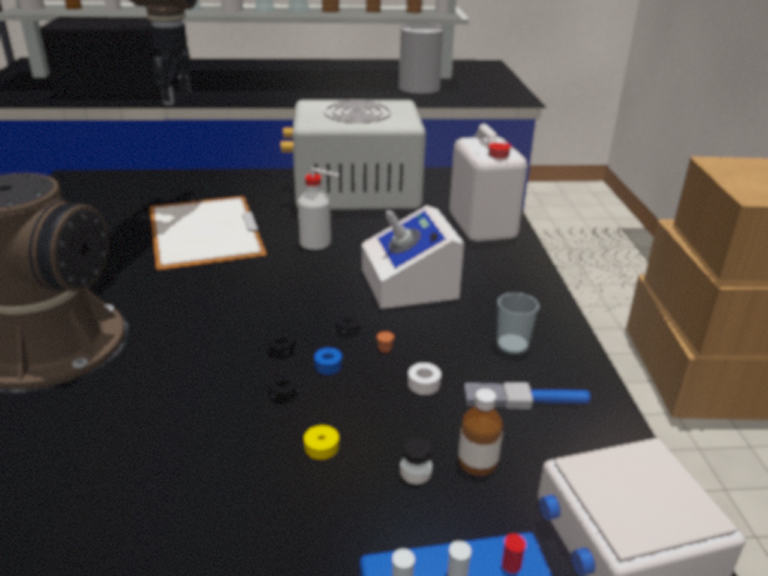

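The scene view (at 1.5x) shows the white ring at (324,368), the blue ring at (292,312), the yellow ring at (216,362) and the mixer spindle at (422,238). Black collar look-alikes sit at (285,284), (246,315) and (340,297). Only the ring at (292,312) is blue, so it is the collar. Next I'll measure, with a confirming crop.

Run:
```python
from h import *
import pickle
D=pickle.load(open('d.pkl','rb'))
for n,pts in (('scene',dict(white=(324,368),blue=(292,312),yellow=(216,362),stop=(341,322),beaker=(427,372),bl1=(285,284),bl2=(246,315),bl3=(340,297),jar=(232,422),amber=(270,435),brush=(350,418),wash=(421,190))),('side',dict(white=(425,378),blue=(328,360),yellow=(322,441),stop=(385,341)))):
    d=D[n];W=d['W'];
    for k,(u,v) in pts.items():
        u=int(u/1.5);v=int(v/1.5);p=W[v-14:v+15,u-14:u+15].reshape(-1,3)
        p=p[(p[:,2]>6)]
        p=p[p[:,2]<300]
        zt=np.percentile(p[:,2],90); q=p[p[:,2]>zt-6]
        print(n,k,len(p),zt.round(1),'mid',((q.max(0)+q.min(0))/2).round(1),'ext',np.ptp(q,axis=0).round(1))
    # mixer blue face
    hsv=cv2.cvtColor(d['image'],cv2.COLOR_RGB2HSV)
    u0,v0,u1,v1=[int(a/1.5) for a in ((375,215,495,325) if n=='scene' else (355,200,470,310))]
    m=np.zeros((384,512),bool);m[v0:v1,u0:u1]=1
    b=m&(hsv[...,0]>105)&(hsv[...,0]<130)&(hsv[...,1]>150)&(W[...,2]>30)
    p=W[b];
    for _ in range(3):
        c=p.mean(0);nn=np.linalg.svd(p-c)[2][2];nn*=np.sign(nn[2]);r=(p-c)@nn;p=p[abs(r)<2*r.std()+.3]
    print(n,'face',len(p),c.round(1),nn.round(3),'tilt',np.degrees(np.arccos(nn[2])).round(1),'az',np.degrees(np.arctan2(nn[1],nn[0])).round(1))
    a=W[m].reshape(-1,3);h=(a-c)@nn
    for lo,hi in((12,18),(22,32),(38,48),(48,58),(58,66),(66,72),(72,80)):
        q=a[(h>lo)&(h<hi)&(np.linalg.norm(a-c-h[:,None]*nn,axis=1)<50)]
        if len(q):print(lo,hi,len(q),(np.median(q,0)).round(1))
s=D['scene'];save(s,'pics/c1.png',(130,130,340,280),3.5)
```

```text
scene white 242 27.1 mid [ 623.4 -145.    25.3] ext [49.9 49.2  8.3]
scene blue 175 24.7 mid [471.5 -90.4  24.2] ext [43.3 42.8 10.4]
scene yellow 223 23.0 mid [ 462.9 -276.    21.6] ext [45.9 43.5  9.2]
scene stop 109 28.3 mid [568.8 -45.1  26.9] ext [27.  26.6  9. ]
scene beaker 648 83.5 mid [789.7 -45.5  83.4] ext [65.5 66.5 11.6]
scene bl1 176 24.4 mid [421.7 -55.5  22.7] ext [94.  67.4  8.5]
scene bl2 174 25.0 mid [ 403.1 -155.4   23.4] ext [44.5 42.1  8.5]
scene bl3 172 25.5 mid [528.1  -8.   24.7] ext [84.4 82.2 10. ]
scene jar 304 52.4 mid [ 618.1 -332.7   63.5] ext [96.9 35.4 34.2]
scene amber 604 98.2 mid [ 678.1 -316.3  108.1] ext [28.7 29.  31.6]
scene brush 516 22.1 mid [ 738.3 -190.1   20.7] ext [110.8  44.8   9.4]
scene wash 507 122.7 mid [462.6 344.1 137.3] ext [73.4 41.4 41.1]
scene face 155 [639.6 147.7 109.3] [-0.463 -0.083  0.882] tilt 28.1 az -169.9
12 18 33 [619.6 152.5 116.9]
22 32 25 [613.5 153.3 127.8]
38 48 20 [603.8 153.3 139.2]
48 58 14 [598.1 153.2 149.3]
58 66 14 [594.7 151.1 156.6]
66 72 9 [591.2 153.4 162.8]
72 80 2 [587.8 151.8 167.8]
side white 313 23.5 mid [ 622.1 -146.2   21.7] ext [48.9 52.   8.2]
side blue 226 21.2 mid [470.8 -90.9  19.2] ext [41.3 45.6  7.4]
side yellow 363 19.6 mid [ 461.7 -275.3   17.8] ext [43.8 50.3  8.1]
side stop 101 24.9 mid [567.9 -47.8  23.8] ext [25.6 28.8  9. ]
side face 315 [633.9 149.5 103.1] [-0.463 -0.08   0.883] tilt 28.0 az -170.2
12 18 43 [614.9 149.6 110.8]
22 32 33 [605.8 150.4 119.8]
38 48 17 [600.  151.8 134. ]
48 58 16 [596.9 150.4 142.6]
58 66 16 [592.3 149.1 151.6]
66 72 14 [588.4 150.6 156.9]
72 80 4 [584.5 154.5 160.8]
```

View pics/c1.png

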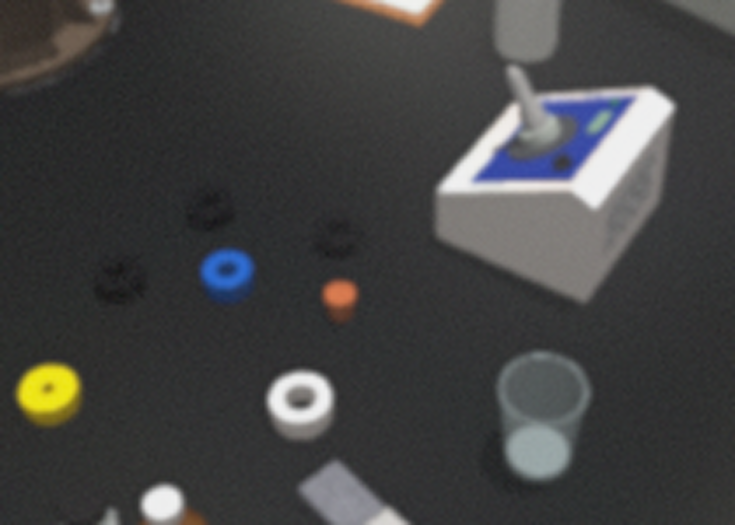

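The crop confirms it: the blue collar is at crop (227,272), the white spacer at (300,402), and the leaning spindle tip at (513,70). The three black rings are the look-alikes. I'll go and look at the spindle along its axis.

```bash
python3 -m pendant '[[[0,0,0.0985,22,-34,0,85],[0,0,0.0985,22,-34,0,85],[0,0,0.0985,22,-34,0,85],[0,0,0.0985,22,-34,0,85],[0,0,0,22,-34,0,85],[0,0,0,22,-34,0,85],[0,0,0,22,-34,0,85],[0,0,0,22,-34,0,85],[0.021,-0.12,0,22,-34,0,85],[0.021,-0.12,0,22,-34,0,85],[0.021,-0.12,0,22,-34,0,85],[0.021,-0.12,0,22,-34,0,85]]]'; python3 -m pendant '[[[0,0,0,18,-26,2,85],[0,0,0,18,-26,2,85],[0,0,0,18,-26,2,85],[0,0,0,0,0,0,85],[0,0,0,0,0,0,85]]]'
cat > w.py <<'E'
from h import *
n=np.array([-.463,-.081,.882]);n/=np.linalg.norm(n)
def tgt():
    z=-n;y=np.array([n[1],-n[0],0]);y/=np.linalg.norm(y);return np.stack([np.cross(y,z),y,z],1)
def rot():
    s=manip.state();R=Ro.from_quat(s['orientation']).as_matrix()
    return s,R,Ro.from_matrix(tgt()@R.T).as_rotvec()
E
python3 - <<'E'
from w import *
import sys,pickle
s,R,rv=rot();print(s['position'].round(1),'rv to target',rv.round(4),s['q'].round(2))
d=snap('wrist');pickle.dump(d,open('w.pkl','wb'));save(d,'pics/w1.png')
print(proj(d,np.array([[612,150,118.],[586,151,164]])).round(0))
E
```

```text
time_s: 1.1
position: [401.7, 191.1, 400.9]
orientation: [-0.098, 0.965, 0.014, 0.244]
ft_force: [1.7, 0.5, -0.5]
opening: 0.998
time_s: 1.52
position: [459.8, 102.3, 406.7]
orientation: [-0.094, 0.964, 0.012, 0.25]
ft_force: [-0.2, -0.0, -0.7]
opening: 0.997
[459.8 102.3 406.7] rv to target [ 0.0209  0.0193 -0.0158] [ 0.07  0.23  2.02  0.09  0.39 -1.77]
[[283. 173.]
 [294. 191.]]
```

View pics/w1.png

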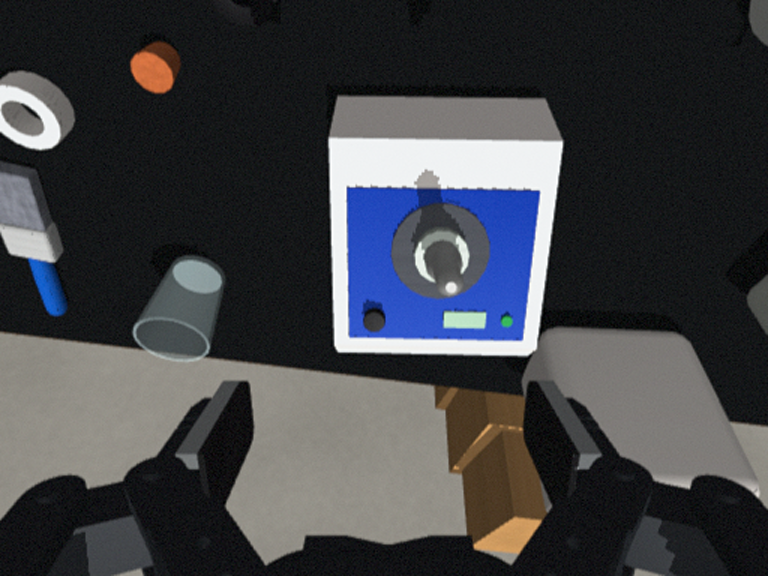

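The wrist view shows the spindle end-on: tip at (451,288), boss around (441,252), and the dark disc around (441,251). I'll fit the face plane and axis.

Run:
```python
from h import *
import pickle
from scipy.optimize import least_squares
d=pickle.load(open('w.pkl','rb'));W=d['W']
hsv=cv2.cvtColor(d['image'],cv2.COLOR_RGB2HSV)
m=np.zeros((384,512),bool);m[120:232,228:362]=1
b=m&(hsv[...,0]>105)&(hsv[...,0]<130)&(hsv[...,1]>170);p=W[b];p=p[np.isfinite(p[:,0])]
for _ in range(4):
    c=p.mean(0);nn=np.linalg.svd(p-c)[2][2];nn*=np.sign(nn[2]);r=(p-c)@nn;p=p[abs(r)<2*r.std()+.1]
print('face',len(p),c.round(1),nn.round(4),'tilt',np.degrees(np.arccos(nn[2])),'az',np.degrees(np.arctan2(nn[1],nn[0])),'std',r.std())
a=W[m];a=a[np.isfinite(a[:,0])];h=(a-c)@nn
ey=np.array([-nn[1],nn[0],0]);ey/=np.linalg.norm(ey);ex=np.cross(ey,nn)
X=np.c_[(a-c)@ex,(a-c)@ey]
prof=lambda s:np.interp(s,[-.1,0,.01,16,21,52,60],[18,18,12,12,8,8,3])
k=(h>19)&(np.hypot(*(X-[-0,0]).T)<60);print('n',k.sum(),'hmax',np.sort(h[k])[-8:].round(1))
k2=k&(h>20)&(h<70)
f=lambda q:np.hypot(X[k2,0]-q[0]-q[2]*(h[k2]-16),X[k2,1]-q[1]-q[3]*(h[k2]-16))-prof(h[k2]-16)
s=least_squares(f,[np.median(X[k2,0]),np.median(X[k2,1]),0,0],loss='soft_l1');print('free',s.x.round(3),np.abs(f(s.x)).mean())
f3=lambda q:f([q[0],q[1],0,0]);s=least_squares(f3,s.x[:2],loss='soft_l1');print('fixed dir',s.x.round(2),np.abs(f3(s.x)).mean())
S=c+ex*s.x[0]+ey*s.x[1]+16*nn;print('seat',S.round(1),'tip',(S+60*nn).round(1),proj(d,np.array([S,S+60*nn])).round(1))
k3=(abs(h-16)<2.5)&(np.hypot(*(X-s.x).T)<24);print('boss',k3.sum(),((X[k3].max(0)+X[k3].min(0))/2).round(1),np.ptp(X[k3],axis=0).round(1),np.median(h[k3]))
# spacer check
v=W[40:105,0:60].reshape(-1,3);v=v[(v[:,2]>14)&(v[:,2]<40)&np.isfinite(v[:,0])];print('spacer part',v.min(0).round(1),v.max(0).round(1))
```

```text
face 7469 [627.9 164.4 103. ] [-0.4618 -0.0884  0.8826] tilt 28.044262733371664 az -169.1628938257413 std 0.6084340077280799
n 708 hmax [74.5 74.5 74.7 74.8 74.8 74.9 75.4 75.7]
free [ 7.862e+00 -3.700e-01  1.000e-02  1.000e-03] 0.7310832744220789
fixed dir [ 8.14 -0.34] 0.7336727844471469
seat [613.4 162.  113.3] tip [585.7 156.7 166.3] [[294.5 172.8]
 [300.9 193.3]]
boss 323 [ 9.8 -0.4] [33.8 34.8] 14.218581705574596
spacer part [ 598.5 -162.    14. ] [ 648.3 -116.7   26.3]
```

Run:
```python
from h import *
import pickle
from scipy.optimize import least_squares
D=pickle.load(open('d.pkl','rb'));D['wrist']=pickle.load(open('w.pkl','rb'))
n=np.array([-.4625,-.085,.8825]);n/=np.linalg.norm(n)
ey=np.array([-n[1],n[0],0]);ey/=np.linalg.norm(ey);ex=np.cross(ey,n)
prof=lambda s:np.interp(s,[0,16,21,52,60],[12,12,8,8,3])
for k,d in D.items():
    W=d['W'];a=W[(np.linalg.norm(W-[600,155,140],axis=-1)<60)]
    q0=np.array([613,157,114.])
    def f(q,a=a):
        v=a-(q0+q[0]*ex+q[1]*ey+q[2]*n);h=v@n;return h,np.hypot(v@ex,v@ey)
    def cost(q):
        h,r=f(q)
        k=r<28
        dside=np.where(h>0,np.abs(r-prof(h)),99);dseat=np.where(r<18,np.abs(h),np.hypot(h,r-18)); dface=np.abs(h+16)
        return np.minimum(np.minimum(np.minimum(dside,dseat),dface),6)
    best=min((least_squares(cost,[x,y,z]) for x in(-4,4) for y in(-4,4) for z in(-3,3)),key=lambda s:s.cost)
    S=q0+best.x[0]*ex+best.x[1]*ey+best.x[2]*n
    print(k,len(a),S.round(1),(S+60*n).round(1),best.cost.round(0),proj(d,np.array([S,S+60*n])).round(1).tolist(), 'cam',(-d['R'].T@d['t']).round(0))
    print([ (j,proj(D[j],np.array([S,S+60*n])).round(1).tolist()) for j in D if j!=k])
    if k!='wrist': save(d,f'pics/z_{k}.png',(250,130,340,220),6)
A=cv2.imread('pics/z_scene.png');B=D['side'];save(B,'pics/zs.png',(235,125,315,215),6)
B=cv2.imread('pics/zs.png');hh=min(A.shape[0],B.shape[0]);cv2.imwrite('pics/zz.png',cv2.resize(np.hstack([A[:hh],B[:hh]]),None,fx=.75,fy=.75))
```

```text
scene 332 [610.8 160.5 114.9] [583.  155.4 167.8] 1009.0 [[282.4, 164.2], [275.1, 147.7]] cam [1176. -585.  939.]
[('side', [[266.3, 155.0], [257.0, 138.8]]), ('wrist', [[293.8, 171.8], [300.4, 192.4]])]
side 387 [610.9 159.8 111.8] [583.1 154.7 164.7] 1294.0 [[266.3, 156.1], [257.1, 139.9]] cam [ 482. -999.  698.]
[('scene', [[282.2, 165.1], [274.9, 148.7]]), ('wrist', [[292.9, 169.6], [299.3, 189.5]])]
wrist 4161 [613.1 162.  114.5] [585.3 156.9 167.5] 6906.0 [[294.6, 173.5], [301.3, 194.3]] cam [404.  91. 340.]
[('scene', [[283.3, 164.4], [276.0, 147.9]]), ('side', [[267.1, 154.9], [257.8, 138.6]])]
```

View pics/zz.png

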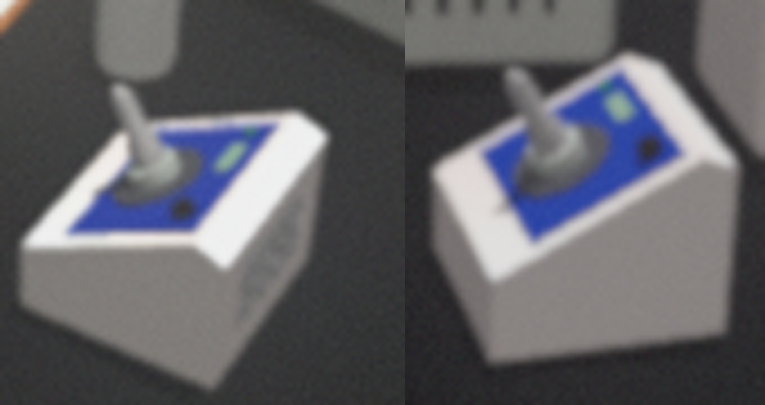

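All three views agree on the seat at about (612.7,161.2,113.5) to within 2 mm. In the crop the tip is at (119,85) in the scene view and (515,70) in the side view, which matches the projections. Now to the spacer.

```bash
python3 -m pendant '[[[-0.021,0.12,0,20,-31,-9,85],[-0.021,0.12,0,20,-31,-9,85],[-0.021,0.12,0,20,-31,-9,85],[-0.021,0.12,0,20,-31,-9,85],[0,0,0,20,-31,-9,85],[0,0,0,20,-31,-9,85],[0,0,0,20,-31,-9,85],[0,0,0,20,-31,-9,85],[0,0,0,0,0,0,85],[0,0,0,0,0,0,85]]]'
python3 - <<'E'
from w import *
s=manip.state();R=Ro.from_quat(s['orientation']).as_matrix()
y=np.array([n[1],-n[0],0]);y/=np.linalg.norm(y);z=np.array([0,0,-1.]);T=np.stack([np.cross(y,z),y,z],1)
print(s['position'].round(1),'rv down',Ro.from_matrix(T@R.T).as_rotvec().round(4))
d=snap('wrist');save(d,'pics/w2.png');W=d['W']
k=(np.hypot(W[...,0]-622,W[...,1]+146)<32)&(W[...,2]>15)&(W[...,2]<40)
p=W[k];top=np.percentile(p[:,2],60);q=p[abs(p[:,2]-top)<4];h=cv2.convexHull(q[:,:2].astype(np.float32));print(top,cv2.minEnclosingCircle(h),(q.max(0)+q.min(0))/2,np.ptp(q,axis=0))
E
```

```text
time_s: 2.4
position: [622.6, -144.6, 329.6]
orientation: [-0.107, 0.994, -0.006, -0.004]
ft_force: [-0.2, 0.5, 0.2]
opening: 0.996
[ 622.6 -144.6  329.6] rv down [ 0.0128 -0.0065 -0.0406]
24.248752490267712 ((623.7498168945312, -142.99049377441406), 25.025583267211914) [ 623.55319975 -142.75748741   23.29255024] [49.00837262 49.5816307   5.98069814]
```

View pics/w2.png

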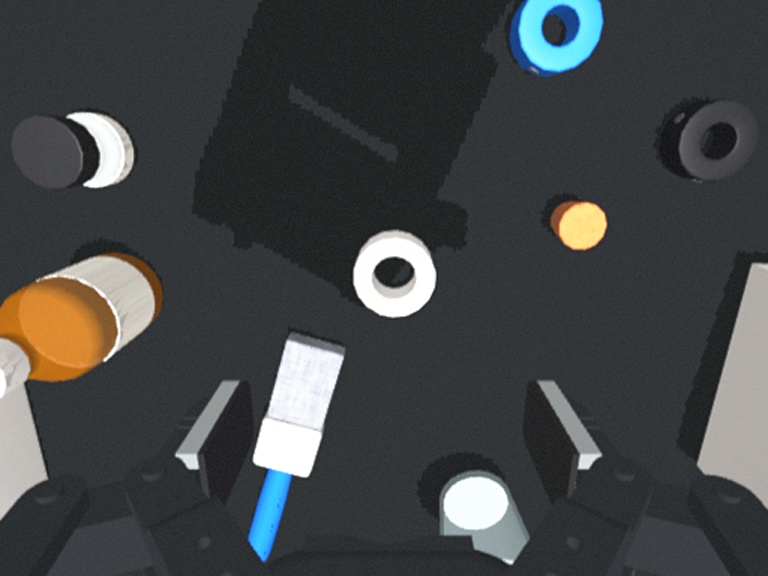

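The wrist view shows the spacer at (395,273), with clear room for fingers left and right and the brush well below at (300,400). Descend and grip.

```bash
python3 -m pendant '[[[0.0065,-0.003,-0.02,0.4,0.1,-36,85],[0.0065,-0.003,-0.02,0.4,0.1,-36,85],[0,0,0,0,0,-36,85],[0,0,0,0,0,-30,85],[0,0,0,0,0,-16,85],[0,0,0,0,0,0,85]]]'
python3 -c "
from h import *
s=manip.state();print(s['position'],Ro.from_quat(s['orientation']).as_matrix().round(3))"
```

```text
time_s: 2.95
position: [621.2, -132.8, 175.5]
orientation: [-0.091, 0.996, -0.002, 0.003]
ft_force: [0.1, -0.4, -0.3]
opening: 0.998
[ 621.1515986  -132.83984285  175.49677749] [[-0.983 -0.181  0.006]
 [-0.181  0.983 -0.003]
 [-0.005 -0.004 -1.   ]]
```

```bash
python3 -m pendant '[[[0,0,0,1.1,-6,-1,85],[0,0,0,1.1,-5.5,-1,85],[0,0,0,0,0,0,85],[0,0,0,0,0,0,85]]]'
```

```text
time_s: 3.28
position: [624.0, -141.9, 177.7]
orientation: [-0.093, 0.996, -0.003, 0.004]
ft_force: [-0.5, -0.5, -1.1]
opening: 0.998
```

```bash
python3 -m pendant '[[[0,0,0,0,-2.3,-5,85],[0,0,0,0,0,0,85]]]';python3 -m pendant '[[[0,0,0,0,0,0,85]]]'; python3 -m pendant '[[[0,0,0,0,0,0,85]]]'
```

```text
time_s: 3.45
position: [624.4, -144.6, 174.8]
orientation: [-0.093, 0.996, -0.004, 0.006]
ft_force: [-0.0, -0.8, 0.1]
opening: 0.997
time_s: 3.53
position: [624.5, -144.8, 175.4]
orientation: [-0.093, 0.996, -0.004, 0.006]
ft_force: [-0.1, -0.7, 0.7]
opening: 0.995
time_s: 3.62
position: [624.5, -144.9, 175.6]
orientation: [-0.093, 0.996, -0.004, 0.007]
ft_force: [0.1, 0.1, 0.2]
opening: 0.993
```

```bash
python3 -m pendant '[[[0,-0.005,0,-0.8,0.5,-3,85],[0,0,0,0,0,0,40],[0,0,0,0,0,0,40],[0,0,0,0,0,0,40],[0,0,0,0,0,0,40],[0,0,0,0,0,0,40],[0,0,0,0,0,0,40]]]';python3 -m pendant '[[[0,0,0,0,0,0,40],[0,0,0,0,0,0,40],[0,0,0,0,0,0,40]]]'
```

```text
time_s: 4.2
position: [623.6, -144.4, 172.9]
orientation: [-0.093, 0.996, -0.004, 0.01]
ft_force: [0.3, 0.0, -0.2]
opening: 0.558
time_s: 4.45
position: [623.7, -144.4, 172.9]
orientation: [-0.093, 0.996, -0.004, 0.01]
ft_force: [-0.3, 0.1, 1.4]
opening: 0.559
```

```bash
sed -i 's/^n=np.array.*/n=np.array([-.4616,-.0855,.8829]);n\/=np.linalg.norm(n);S=np.array([612.7,161.2,113.5])/' w.py
cat >> w.py <<'E'
def go(out,off=161):
    s,R,rv=rot();T=S+(out+off)*n
    print('pos',s['position'].round(1),'shift to ring',out,':',(T-s['position']).round(1),'turn',rv.round(4),'F',s['ft_force'].round(1),'open',round(s['opening'],3))
E
python3 -m pendant '[[[0,0,0,0,0,30,40],[0,0,0,0,0,40,40],[0.022,-0.12,0,0,0,40,40],[0.022,-0.12,0,0,0,40,40],[0.022,-0.12,0,-16,35,10,40],[0.022,-0.12,0,-16,35,0,40],[0,0,0,-16,35,0,40],[0,0,0,-16,35,0,40],[0,0,0,-16,35,0,40],[0,0,0,-16,35,0,40],[0,0,0,0,0,0,40],[0,0,0,0,0,0,40]]]'
python3 -c "
from w import *
go(90)"
```

```text
time_s: 5.45
position: [519.5, 72.2, 338.3]
orientation: [-0.087, 0.963, 0.018, 0.255]
ft_force: [0.3, -0.9, -0.9]
opening: 0.556
pos [519.5  72.2 338.3] shift to ring 90 : [-22.7  67.5  -3.2] turn [0.0044 0.0289 0.0057] F [ 0.3 -0.9 -0.9] open 0.556
```

```bash
python3 -m pendant '[[[0.002,0.014,0.003,-9,28,2,40],[0.002,0.014,0.003,-7,22,0,40],[0,0,0,-5,14,0,40],[0,0,0,0,0,0,40]]]'
python3 -m pendant '[[[0,0,0,0,0,0,40]]]'
python3 - <<'E'
from w import *
go(90)
d=snap('scene');e=snap('side');w=snap('wrist')
A=cv2.resize(d['image'][110:200,230:340],None,fx=3.5,fy=3.5,interpolation=2);B=cv2.resize(e['image'][90:180,210:320],None,fx=3.5,fy=3.5,interpolation=2)
C=cv2.resize(w['image'][120:384,80:432],None,fx=1.0,fy=1.0)
o=np.zeros((315+264,770,3),np.uint8);o[:315,:385]=A;o[:315,385:770]=B;o[315:,:352]=C
cv2.imwrite('pics/a1.png',o[...,::-1])
for q in(S,S+60*n,S+78*n,S+102*n):print(proj(d,q).round(1),proj(e,q).round(1))
E
```

```text
time_s: 5.78
position: [499.0, 136.5, 340.2]
orientation: [-0.088, 0.966, 0.021, 0.241]
ft_force: [-1.3, -0.9, -0.6]
opening: 0.557
time_s: 5.87
position: [499.3, 136.2, 340.1]
orientation: [-0.089, 0.966, 0.021, 0.241]
ft_force: [0.4, 0.2, -0.9]
opening: 0.557
pos [499.3 136.2 340.1] shift to ring 90 : [-2.5  3.5 -5. ] turn [ 0.0018 -0.0003  0.0008] F [ 0.4  0.2 -0.9] open 0.557
[283.  164.7] [266.9 155.4]
[275.7 148.3] [257.7 139.1]
[273.5 143.2] [254.9 134. ]
[270.4 136.3] [251.  127.2]
```

View pics/a1.png

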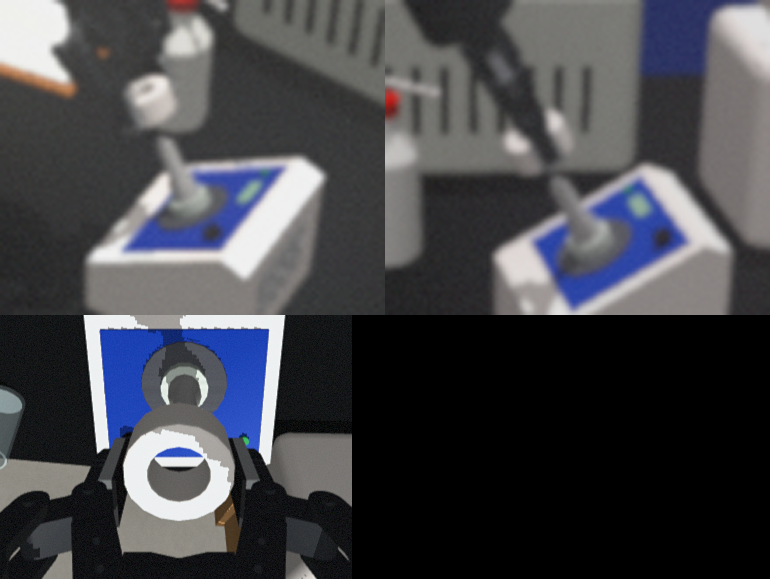

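Viewed: the ring sits in line above the spindle tip in both fixed cameras (scene ring at (152,103) over tip (165,150); side ring at (540,138) over tip (560,183)). Align, then descend over the tip.

```bash
python3 -m pendant '[[[0,0,0,-2.5,3.5,-5,40],[0,0,0,0,0,0,40],[0,0,0,4.6,0.9,-8.8,40],[0,0,0,4.6,0.9,-8.8,40],[0,0,0,0,0,0,40]]]'
python3 - <<'E'
from w import *
go(60)
E
```

```text
time_s: 6.43
position: [507.8, 138.6, 315.2]
orientation: [-0.086, 0.967, 0.02, 0.241]
ft_force: [-0.8, 0.4, -1.6]
opening: 0.557
pos [507.8 138.6 315.2] shift to ring 60 : [ 2.9  3.7 -6.6] turn [0.0017 0.0002 0.0067] F [-0.8  0.4 -1.6] open 0.557
```

```bash
python3 -m pendant '[[[0,0,0.004,0,3.5,0,40],[0,0,0.003,2.5,1.5,-6.5,40],[0,0,0,4.6,0.9,-8.8,40],[0,0,0,0,0,0,40]]]'
python3 - <<'E'
from w import *
go(40)
E
```

```text
time_s: 6.77
position: [516.1, 145.0, 297.4]
orientation: [-0.089, 0.966, 0.021, 0.24]
ft_force: [-1.8, 0.7, -1.0]
opening: 0.554
pos [516.1 145.  297.4] shift to ring 40 : [ 3.8 -1.  -6.5] turn [ 0.0019 -0.0008 -0.0009] F [-1.8  0.7 -1. ] open 0.554
```

```bash
python3 -m pendant '[[[0,0,0,3,-0.8,-5,40],[0,0,0,2.5,0,-5,40],[0,0,0,0,0,0,40]]]'
python3 - <<'E'
from w import *
go(30)
d=snap('wrist');save(d,'pics/b1.png',(120,120,400,384),2.2)
E
```

```text
time_s: 7.02
position: [522.3, 144.4, 285.8]
orientation: [-0.09, 0.966, 0.021, 0.24]
ft_force: [0.0, -0.6, -0.6]
opening: 0.558
pos [522.3 144.4 285.8] shift to ring 30 : [ 2.3  0.5 -3.7] turn [ 0.0021 -0.0015 -0.0014] F [ 0.  -0.6 -0.6] open 0.558
```

View pics/b1.png

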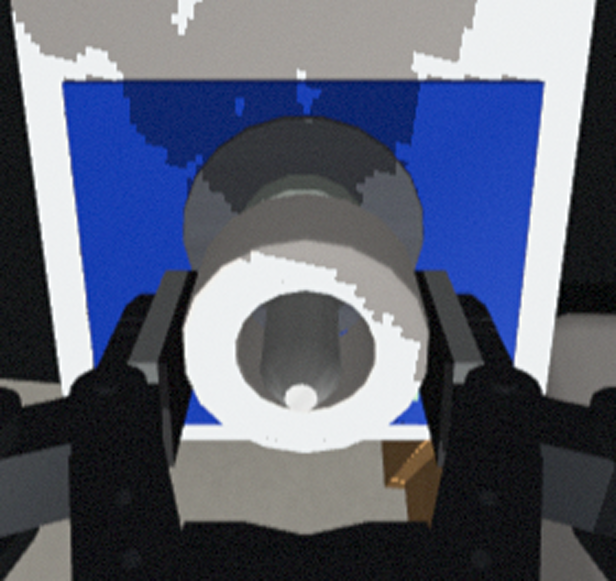

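The wrist view shows the tip through the bore at (302,397), bore centre at column 306, so the ring is about 1 mm to +y. Keep going with the force watched.

```bash
python3 -m pendant '[[[0.002,0,0,2.3,-0.5,-4.5,40],[0,0,0,2.3,0.4,-4.5,40],[0,0,0,0,0,0,40]]]'
python3 - <<'E'
from w import *
go(20)
E
```

```text
time_s: 7.32
position: [527.5, 144.2, 277.1]
orientation: [-0.089, 0.966, 0.022, 0.241]
ft_force: [2.0, 0.1, -0.5]
opening: 0.557
pos [527.5 144.2 277.1] shift to ring 20 : [ 1.7  1.6 -3.7] turn [-0.0004  0.001  -0.0011] F [ 2.   0.1 -0.5] open 0.557
```

```bash
python3 -m pendant '[[[0,0,0,2.2,0.4,-4.2,40],[0,0,0,2.2,0.4,-4.2,40],[0,0,0,0,0,0,40]]]'
python3 - <<'E'
from w import *
go(12)
E
```

```text
time_s: 7.57
position: [532.4, 145.0, 267.9]
orientation: [-0.089, 0.966, 0.022, 0.242]
ft_force: [1.0, -0.2, -0.6]
opening: 0.557
pos [532.4 145.  267.9] shift to ring 12 : [ 0.5  1.4 -1.7] turn [-0.0005  0.0014 -0.001 ] F [ 1.  -0.2 -0.6] open 0.557
```

Predicted 2 mm from home with no contact yet; feel for the seat.

```bash
for i in 1 2; do python3 -m pendant '[[[0,0,0,1.4,0.3,-2.6,40]]]'; done
python3 - <<'E'
from w import *
go(12)
E
```

```text
time_s: 7.65
position: [533.8, 145.3, 265.3]
orientation: [-0.089, 0.966, 0.022, 0.242]
ft_force: [-0.4, 0.2, 0.1]
opening: 0.559
time_s: 7.73
position: [534.8, 145.6, 263.1]
orientation: [-0.089, 0.966, 0.022, 0.242]
ft_force: [-22.3, -14.0, 43.4]
opening: 0.558
pos [534.8 145.6 263.1] shift to ring 12 : [-2.   0.8  3.2] turn [-0.0006  0.0014 -0.0011] F [-22.3 -14.   43.4] open 0.558
```

```bash
python3 -m pendant '[[[0,0,0,-0.5,0,0.8,40],[0,0,0,0,0,0,60],[0,0,0,0,0,0,72],[0,0,0,0,0,0,72],[0,0,0,0,0,0,72],[0,0,0,0,0,0,72]]]'
python3 - <<'E'
from w import *
go(12)
d=snap('scene');e=snap('side');w=snap('wrist')
A=cv2.resize(d['image'][110:200,230:340],None,fx=3.5,fy=3.5,interpolation=2);B=cv2.resize(e['image'][90:180,210:320],None,fx=3.5,fy=3.5,interpolation=2)
C=cv2.resize(w['image'][120:384,80:432],None,fx=1.0,fy=1.0)
o=np.zeros((315+264,770,3),np.uint8);o[:315,:385]=A;o[:315,385:770]=B;o[315:,:352]=C
cv2.imwrite('pics/a2.png',o[...,::-1])
E
```

```text
time_s: 8.23
position: [534.3, 145.6, 263.9]
orientation: [-0.089, 0.966, 0.022, 0.242]
ft_force: [0.4, -0.2, 0.3]
opening: 0.839
pos [534.3 145.6 263.9] shift to ring 12 : [-1.5  0.8  2.4] turn [-0.0007  0.0019 -0.0012] F [ 0.4 -0.2  0.3] open 0.839
```

View pics/a2.png

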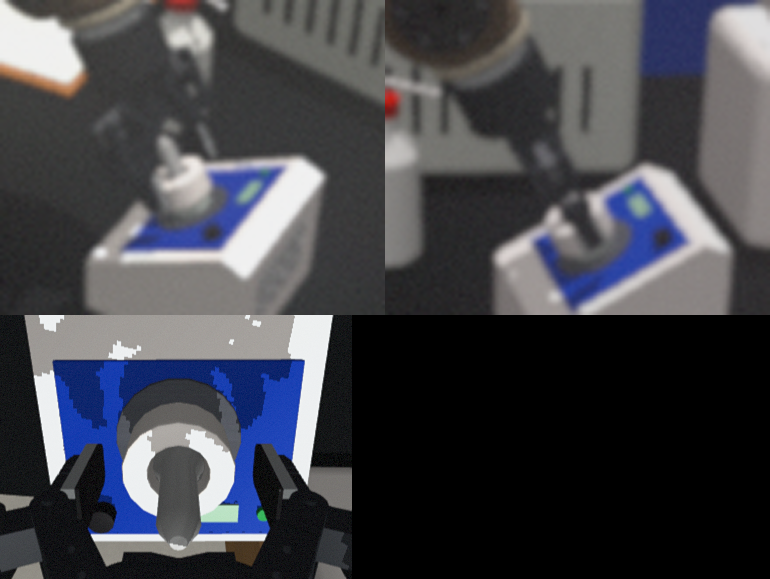

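The spacer is seated on the boss and free: in the wrist view the pads at (85,480) and (275,480) are clear of the ring. Retreat along the spindle and go to the collar.

```bash
python3 -m pendant '[[[0,0,0,-8,-1.5,15,80],[0,0,0,-17,-3,33,85],[0,0,0,-17,-3,33,85],[0,0,0,-8,-1,16,85],[-0.022,0.12,0,-2,-30,0,85],[-0.022,0.12,0,-2,-30,-8,85],[-0.022,0.12,0,-2,-30,-8,85],[-0.022,0.12,0,-2,-30,-8,85],[0,0,0,-2,-30,-8,85],[0,0,0,0,-30,-8,85],[0,0,0,0,-25,-8,85],[0,0,0,0,0,0,85]]]'
python3 -m pendant '[[[0,0,0,0,0,0,85]]]'
cat > c.py <<'E'
from w import *
def down(C):
    s=manip.state();R=Ro.from_quat(s['orientation']).as_matrix()
    y=np.array([n[1],-n[0],0]);y/=np.linalg.norm(y);z=np.array([0,0,-1.]);T=np.stack([np.cross(y,z),y,z],1)
    print(s['position'].round(1),'shift',(C-s['position']).round(1),'turn',Ro.from_matrix(T@R.T).as_rotvec().round(4),s['ft_force'].round(1))
E
python3 - <<'E'
from c import *
down([471.2,-90.7,172])
d=snap('wrist');save(d,'pics/w3.png');W=d['W']
k=(np.hypot(W[...,0]-471,W[...,1]+90)<30)&(W[...,2]>13)&(W[...,2]<40)
p=W[k];top=np.percentile(p[:,2],60);q=p[abs(p[:,2]-top)<4];h=cv2.convexHull(q[:,:2].astype(np.float32));print(top,cv2.minEnclosingCircle(h),(q.max(0)+q.min(0))/2,np.ptp(q,axis=0))
E
```

```text
time_s: 9.38
position: [469.5, -75.4, 316.8]
orientation: [-0.095, 0.995, 0.002, -0.009]
ft_force: [0.3, -0.3, -0.9]
opening: 0.996
time_s: 9.47
position: [469.4, -76.3, 316.5]
orientation: [-0.094, 0.996, 0.002, -0.009]
ft_force: [0.4, 0.4, -0.2]
opening: 0.996
[469.4 -76.3 316.5] shift [   1.8  -14.4 -144.5] turn [-0.0023 -0.0181 -0.0041] [ 0.4  0.4 -0.2]
22.191176122848148 ((472.66876220703125, -88.1682357788086), 21.841655731201172) [472.70877798 -88.18834321  21.26793446] [42.98212228 43.38175671  5.81484628]
```

View pics/w3.png

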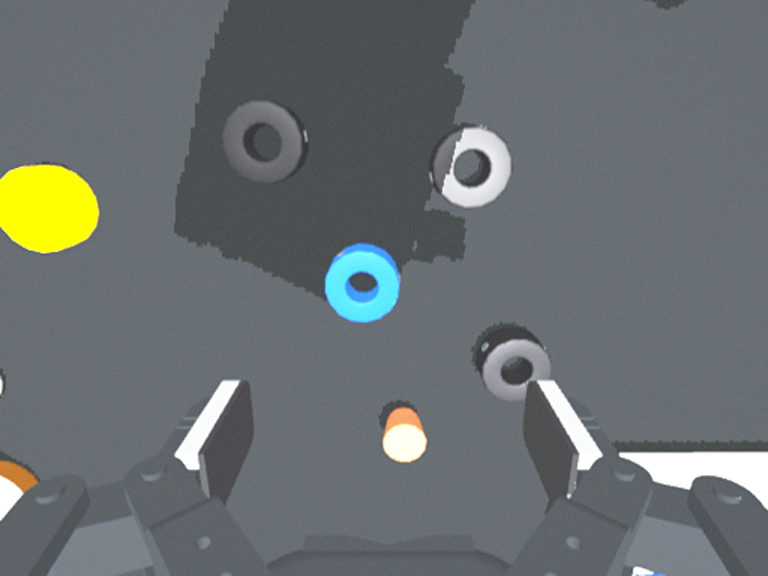

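The collar is at (362,283) and the fingers will land at about columns 268 and 458, clear of the black rings. Descend.

```bash
python3 -m pendant '[[[0,-0.009,0,1,-6,-30,75],[0,-0.009,0,1,-6,-35,70],[0,0,0,1,-3,-35,70],[0,0,0,0,0,-25,70],[0,0,0,0,0,-8,70],[0,0,0,0,0,0,70]]]'
python3 -c "
from c import *
down([472.2,-89.2,172])"
```

```text
time_s: 10.02
position: [473.6, -86.5, 182.5]
orientation: [-0.097, 0.995, -0.001, 0.005]
ft_force: [0.3, 0.2, -0.4]
opening: 0.82
[473.6 -86.5 182.5] shift [ -1.4  -2.7 -10.5] turn [ 0.0008  0.011  -0.0106] [ 0.3  0.2 -0.4]
```

```bash
python3 -m pendant '[[[0,0.01,-0.01,-1,-2.7,-7,70],[0,0,0,0,0,-4,70],[0,0,0,0,0,-1,70]]]'
python3 -c "
from c import *
down([472.2,-89.2,172])"
```

```text
time_s: 10.27
position: [473.4, -88.0, 172.4]
orientation: [-0.092, 0.996, -0.001, 0.001]
ft_force: [0.5, -0.2, 0.1]
opening: 0.819
[473.4 -88.  172.4] shift [-1.2 -1.2 -0.4] turn [ 0.0018  0.0028 -0.0019] [ 0.5 -0.2  0.1]
```

```bash
python3 -m pendant '[[[0,0,0,-1.2,-1,-0.4,70],[0,0,0,0,0,0,30],[0,0,0,0,0,0,30],[0,0,0,0,0,0,30],[0,0,0,0,0,0,30],[0,0,0,0,0,0,30],[0,0,0,0,0,0,30],[0,0,0,0,0,0,30]]]'
python3 -c "
from c import *
down([472.2,-89.2,172])"
```

```text
time_s: 10.93
position: [472.6, -89.2, 175.9]
orientation: [-0.092, 0.996, -0.002, 0.004]
ft_force: [0.1, 0.6, -1.1]
opening: 0.49
[472.6 -89.2 175.9] shift [-0.4 -0.  -3.9] turn [ 0.0038  0.0089 -0.002 ] [ 0.1  0.6 -1.1]
```

```bash
sed -i 's/S=np.array.*/S=np.array([614.1,160.5,110.9])/; s/off=161/off=164/' w.py
python3 -m pendant '[[[0,0,0,0,0,25,30],[0,0,0,0,0,38,30],[0,0,0,0,0,38,30],[0.022,-0.12,0,0,15,38,30],[0.022,-0.12,0,3,30,25,30],[0.022,-0.12,0,3,33,8,30],[0.022,-0.12,0,4,33,0,30],[0,0,0,4,33,0,30],[0,0,0,4,33,0,30],[0,0,0,4,25,0,30],[0,0,0,0,0,0,30]]]'
python3 -c "
from w import *
go(90)"
```

```text
time_s: 11.85
position: [492.5, 120.2, 357.2]
orientation: [-0.086, 0.964, 0.025, 0.252]
ft_force: [-0.3, -1.5, -1.0]
opening: 0.484
pos [492.5 120.2 357.2] shift to ring 90 : [  4.3  18.6 -22. ] turn [-0.0083  0.0227  0.0043] F [-0.3 -1.5 -1. ] open 0.484
```

```bash
python3 -m pendant '[[[-0.008,0.022,0.004,1,10,0,30],[0,0,0,1,8,-8,30],[0,0,0,2,2,-10,30],[0,0,0,0,0,0,30],[0,0,0,0,0,0,30]]]'
python3 - <<'E'
from w import *
go(90)
d=snap('scene');e=snap('side');w=snap('wrist')
A=cv2.resize(d['image'][110:200,230:340],None,fx=3.5,fy=3.5,interpolation=2);B=cv2.resize(e['image'][90:180,210:320],None,fx=3.5,fy=3.5,interpolation=2)
C=cv2.resize(w['image'][120:384,80:432],None,fx=1.0,fy=1.0)
o=np.zeros((315+264,770,3),np.uint8);o[:315,:385]=A;o[:315,385:770]=B;o[315:,:352]=C
cv2.imwrite('pics/a3.png',o[...,::-1])
# spindle neck re-fit in wrist cloud
W=w['W'];a=W[np.linalg.norm(W-[600,157,140],axis=-1)<75]
from scipy.optimize import least_squares
ey=np.array([-n[1],n[0],0]);ey/=np.linalg.norm(ey);ex=np.cross(ey,n)
v=a-S;h=v@n;X=np.c_[v@ex,v@ey];k=(h>30)&(h<50)&(np.hypot(*X.T)<14);print(k.sum())
f=lambda q:np.hypot(*(X[k]-q).T)-8
print('axis offset ex,ey',least_squares(f,[0,0],loss='soft_l1').x.round(2),'ex',ex.round(2),'ey',ey.round(2))
k=(np.hypot(*X.T)<23)&(np.hypot(*X.T)>15)&(h<45)&(h>10);print('spacer top h',np.median(h[k]))
E
```

```text
time_s: 12.27
position: [495.8, 141.9, 337.6]
orientation: [-0.091, 0.966, 0.022, 0.24]
ft_force: [-0.2, 0.3, -0.7]
opening: 0.487
pos [495.8 141.9 337.6] shift to ring 90 : [ 1.  -3.1 -2.4] turn [ 0.0008 -0.0023 -0.0043] F [-0.2  0.3 -0.7] open 0.487
243
axis offset ex,ey [-0.11 -1.12] ex [-0.87 -0.16 -0.47] ey [ 0.18 -0.98  0.  ]
spacer top h 24.203815555944445
```

View pics/a3.png

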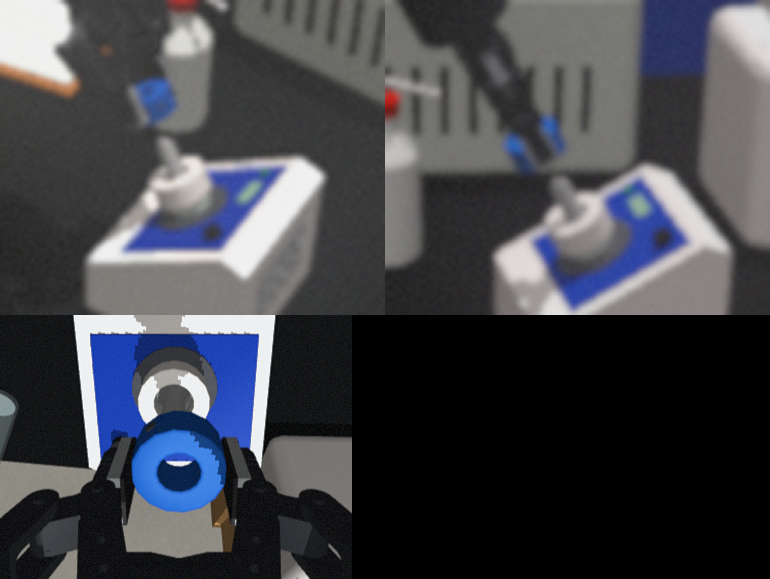

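The spacer is seated (top at h=24.2, expected 24) and the collar is lined up above the tip: scene collar (155,100) over tip (165,150), side collar (535,143) over tip (562,185). Descend.

```bash
python3 -m pendant '[[[0,0,-0.004,1,-3,-2.4,30],[0,0,0,4.6,0.6,-8.8,30],[0,0,0,2.3,0.5,-4.4,30],[0,0,0,0,0,0,30]]]'
python3 -c "
from w import *
go(72)"
```

```text
time_s: 12.75
position: [504.7, 138.1, 322.1]
orientation: [-0.087, 0.966, 0.022, 0.241]
ft_force: [0.7, -0.8, -0.7]
opening: 0.491
pos [504.7 138.1 322.1] shift to ring 72 : [ 0.4  2.2 -2.8] turn [0.0004 0.0008 0.003 ] F [ 0.7 -0.8 -0.7] open 0.491
```

```bash
python3 -m pendant '[[[0,0,0.003,0,2.2,0,30],[0,0,0,1.5,0.3,-4,30],[0,0,0,0,0,0,30]]]'
python3 - <<'E'
from w import *
go(66)
d=snap('wrist');save(d,'pics/b2.png',(160,170,360,384),2.8)
E
```

```text
time_s: 13.0
position: [506.6, 140.7, 317.1]
orientation: [-0.089, 0.966, 0.022, 0.241]
ft_force: [0.3, 0.1, -0.8]
opening: 0.488
pos [506.6 140.7 317.1] shift to ring 66 : [ 1.3  0.2 -3.1] turn [ 0.0005 -0.0002  0.0001] F [ 0.3  0.1 -0.8] open 0.488
```

View pics/b2.png

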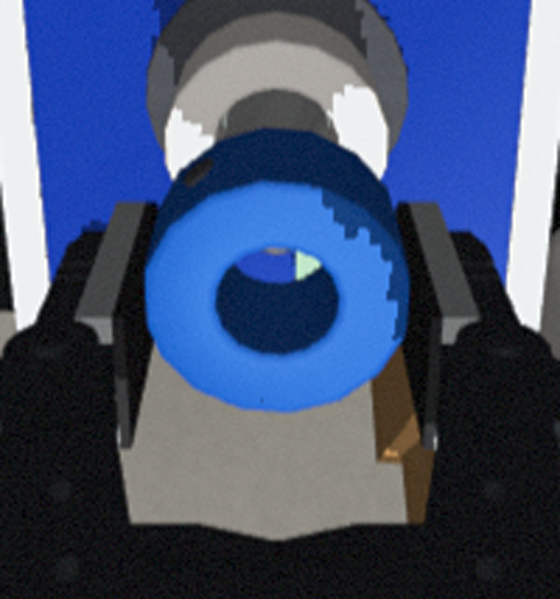

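The tip is only just visible through the top of the bore at (275,250). I'll check the collar's place in the hand against the predicted projections.

Run:
```python
from w import *
d=snap('wrist');s=manip.state();R=Ro.from_quat(s['orientation']).as_matrix();p=s['position']
cr=lambda q:((proj(d,q)-[160,170])*2.8).round(0)
print('tip',cr(S+60*n),'spindle z=52',cr(S+52*n))
t=np.linspace(0,2*np.pi,73)
for off in(161,164,167):
  for z,r in((-11,22),(-11,9.5),(11,9.5)):
    c=np.c_[r*np.cos(t),r*np.sin(t),np.full(73,off+z)]@R.T+p
    q=cr(c);print(off,z,r,'u',q[:,0].min(),q[:,0].max(),'v',q[:,1].min(),q[:,1].max())
# cloud in tool frame
X=(d['W']-p)@R;hsv=cv2.cvtColor(d['image'],cv2.COLOR_RGB2HSV)
k=(np.hypot(X[...,0],X[...,1])<28)&(abs(X[...,2]-160)<25)&(hsv[...,0]>95)&(hsv[...,0]<130)&(hsv[...,1]>100)
q=X[k];print(len(q),np.percentile(q,[1,10,50,90,99],axis=0).round(1))
top=q[q[:,2]<np.percentile(q[:,2],10)+2];print('top',len(top),((top.max(0)+top.min(0))/2).round(1),np.ptp(top,axis=0).round(1))
c=top.mean(0);print('top normal',np.linalg.svd(top-c)[2][2].round(3))
```

```text
tip [269. 237.] spindle z=52 [269. 216.]
161 -11 22 u 127.0 410.0 v 190.0 433.0
161 -11 9.5 u 207.0 329.0 v 264.0 369.0
161 11 9.5 u 216.0 322.0 v 197.0 291.0
164 -11 22 u 130.0 407.0 v 181.0 420.0
164 -11 9.5 u 209.0 328.0 v 254.0 357.0
164 11 9.5 u 217.0 321.0 v 190.0 282.0
167 -11 22 u 133.0 404.0 v 173.0 407.0
167 -11 9.5 u 210.0 327.0 v 244.0 345.0
167 11 9.5 u 218.0 321.0 v 182.0 273.0
7488 [[-18.3 -19.7 151.3]
 [-11.9 -14.1 152.2]
 [  5.2   1.4 153.1]
 [ 20.7  16.4 165.8]
 [ 22.5  21.9 172.3]]
top 5102 [  1.4   1.5 145. ] [43.2 43.7 18.3]
top normal [-0.003 -0.005 -1.   ]
```

The predictions match the picture (tip disc edge, bore rim, lower rim), so the collar is coaxial within about 1 mm. Thread down.

```bash
python3 -m pendant '[[[0,0,0,2.3,0.5,-4.4,30],[0,0,0,2.3,0.5,-4.4,30],[0,0,0,0,0,0,30]]]'
python3 -c "
from w import *
go(56)"
```

```text
time_s: 13.35
position: [511.5, 141.9, 308.5]
orientation: [-0.089, 0.966, 0.022, 0.242]
ft_force: [-0.5, 0.1, -1.4]
opening: 0.487
pos [511.5 141.9 308.5] shift to ring 56 : [ 1.1 -0.2 -3.4] turn [ 0.0002  0.0015 -0.0002] F [-0.5  0.1 -1.4] open 0.487
```

```bash
python3 -m pendant '[[[0,0,0,1.9,0.1,-4.6,30],[0,0,0,2.2,0.4,-4.5,30],[0,0,0,0,0,0,30]]]'
python3 -c "
from w import *
go(46)"
```

```text
time_s: 13.6
position: [516.0, 142.5, 298.3]
orientation: [-0.089, 0.966, 0.022, 0.242]
ft_force: [0.3, 0.7, -0.8]
opening: 0.487
pos [516.  142.5 298.3] shift to ring 46 : [ 1.1  0.  -2. ] turn [ 0.0003  0.0014 -0.0003] F [ 0.3  0.7 -0.8] open 0.487
```

```bash
python3 -m pendant '[[[0,0,0,2.3,0.4,-4.4,30],[0,0,0,2.3,0.4,-4.4,30],[0,0,0,0,0,0,30]]]'
python3 -c "
from w import *
go(35)"; python3 -m pendant '[[[0,0,0,1,0.2,-2,30]]]'
```

```text
time_s: 13.85
position: [521.2, 143.4, 288.3]
orientation: [-0.089, 0.966, 0.022, 0.241]
ft_force: [0.3, -0.1, -0.4]
opening: 0.489
pos [521.2 143.4 288.3] shift to ring 35 : [ 1.1  0.1 -1.7] turn [ 0.0003  0.001  -0.0002] F [ 0.3 -0.1 -0.4] open 0.489
time_s: 13.93
position: [522.3, 143.6, 286.2]
orientation: [-0.089, 0.966, 0.022, 0.241]
ft_force: [-8.6, -2.0, 13.4]
opening: 0.489
```

Contact exactly where the spacer should be. Press lightly to seat, relax, and release.

```bash
python3 -m pendant '[[[0,0,0,0.3,0.1,-0.6,30],[0,0,0,-0.2,0,0.4,30],[0,0,0,0,0,0,55],[0,0,0,0,0,0,68],[0,0,0,0,0,0,68],[0,0,0,0,0,0,68],[0,0,0,0,0,0,68]]]'
python3 -m pendant '[[[0,0,0,-8,-1.5,15,68],[0,0,0,-16,-3,31,75],[0,0,0,-16,-3,31,75],[0,0,0,-8,-1,15,75],[0,0,0,0,0,0,75],[0,0,0,0,0,0,75]]]'
python3 - <<'E'
from w import *
go(90)
w=snap('wrist');d=snap('scene');e=snap('side')
W=w['W'];v=W-S;h=v@n
ey=np.array([-n[1],n[0],0]);ey/=np.linalg.norm(ey);ex=np.cross(ey,n);x=v@ex;y=v@ey;r=np.hypot(x,y)
hsv=cv2.cvtColor(w['image'],cv2.COLOR_RGB2HSV)
k=(r<26)&(h>34)&(h<60)&(hsv[...,0]>95)&(hsv[...,0]<130)&(hsv[...,1]>100)
q=np.c_[x[k],y[k],h[k]];t=q[abs(q[:,2]-np.percentile(q[:,2],60))<2.5]
print('collar top h',np.median(t[:,2]).round(1),'mid',((t.max(0)+t.min(0))/2).round(1),np.ptp(t,axis=0).round(1));c=t.mean(0);print(np.linalg.svd(t-c)[2][2].round(3))
A=cv2.resize(d['image'][110:200,230:340],None,fx=3.5,fy=3.5,interpolation=2);B=cv2.resize(e['image'][90:180,210:320],None,fx=3.5,fy=3.5,interpolation=2)
o=np.zeros((315+264,770,3),np.uint8);o[:315,:385]=A;o[:315,385:770]=B;o[315:,:352]=w['image'][120:384,80:432]
o[315:,352:]=cv2.resize(d['image'][90:330,60:440],(418,264))
cv2.imwrite('pics/a4.png',o[...,::-1])
E
```

```text
time_s: 14.52
position: [522.2, 143.6, 287.0]
orientation: [-0.089, 0.966, 0.022, 0.242]
ft_force: [-0.0, 0.2, 0.6]
opening: 0.794
time_s: 15.02
position: [472.5, 134.7, 380.8]
orientation: [-0.089, 0.966, 0.022, 0.241]
ft_force: [-0.1, -0.4, -0.9]
opening: 0.877
pos [472.5 134.7 380.8] shift to ring 90 : [ 24.4   4.1 -45.6] turn [0.0007 0.0006 0.0002] F [-0.1 -0.4 -0.9] open 0.877
collar top h 46.2 mid [ 1.9 -1.5 46.2] [43.3 42.3  4.8]
[0.003 0.002 1.   ]
```

```bash
python3 -c "
from h import *
print(manip.sign_off(), manip.state()['time_s'])"
```

```text
the job is handed in; nothing more can be done
the job is handed in; nothing more can be done
```

I threaded the white spacer down the spindle until it met the seat, then threaded the blue collar down onto it. Both are released, the arm is backed off along the spindle, and the job was handed in at about 15 s.

**Spacer:**
- It stopped firmly on the seat (about 50 N along the axis).
- Its top face later measured 24.2 mm out from the seat, against 24 expected. That used a seat height I had corrected from this contact, so it is not fully independent.
- The seat turned out about 3 mm lower along the axis than my first camera estimate. I corrected for that before placing the collar.

**Collar:**
- It met the spacer within about 1 mm of the predicted place, with about 16 N.
- After release its top measured 46.2 mm out, against 46 expected, and it was tilted less than 0.01 rad from the spindle.
- It measured about 2 mm off the axis sideways, within the 4 mm allowed. About 1 mm of that is a known bias in the wrist camera.

**Not confirmed:**
- The last picture could not be viewed because I had used up the 12-picture limit. The final check rests on depth measurements and force readings only.
- I never re-measured the bystanders. No unexpected force showed in the readings I took after each move.

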